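Put the pocket template and its tag away on the pattern hook

TASK

Put the pocket template set away on the pattern stand: hang the metal pocket template by its hole on the empty hook with its graduated face outward, then hang its wooden tag on the same hook in front of it, barcode outward. Both must hang freely by their holes; leave everything else on the table as it is.

Things in the scene. Friction and masses are not known exactly. Their poses are not given: they have to be found in the camera images.
- template_center (a point): Aluminium pocket template, plate 6 mm thick, 150 mm high, on edge in a rack groove: pocket outline 110 mm wide, 90 mm high, and on top a centred tab 50 mm wide, 60 mm high with a 24 mm hole, centre 22 mm below the top edge. 0.2 kg. This point: its centre, 75 mm above the lower edge. x: out of the graduated face (dark ruled lines; the other face is plain), y: along the width, z: up to the tab.
- template_hole (a point): Centre of the template's 24 mm hole (mid-thickness), 128 mm above its lower edge. Axes as template_center.
- tag_center (a point): Wooden tag, rectangular plate 46 mm wide, 120 mm high, 6 mm thick, 0.04 kg, on edge in another rack groove; 24 mm hole, centre 22 mm below the top edge. This point: its centre, 60 mm above the lower edge. x: out of the face with the white barcode label (the other face is bare), y: along the width, z: up. At the start its label looks the opposite way to the template's graduations.
- tag_hole (a point): Centre of the tag's 24 mm hole (mid-thickness), 98 mm above its lower edge. Axes as tag_center.
- rack: Dark wooden slotted rack, fixed, 186 x 160 mm, 32 mm high, on the left of the table, turned any way round. Three through grooves 7.5 mm wide, 22 mm deep (floors 10 mm above the table) run along its y at x = -60, 0 and +60 mm; template, tag and L-square stand in them in any order. Origin: centre of the underside.
- square: Wooden L-square, 6 mm thick, 110 mm wide, 147 mm high, both legs 32 mm wide, standing in the third groove; no hole; it stays in the rack. Origin: middle of its lower edge.
- hook_root (a point): Steel pattern stand, fixed, on the right: base 170 x 290 x 10 mm, two posts, level rail tube 25 mm thick, 320 mm long, with two hooks of 6 mm wire; the other hook, 200 mm along -y, already carries card pieces. This point: wire axis of the EMPTY hook where it leaves the rail, 245 mm above the table. x: along the hook, outward to its tip; y: along the rail; z: up.
- hook_tip (a point): End of the empty hook's wire axis, 135 mm out from hook_root. The wire (6 mm thick) is straight and level for 128 mm, then turns up: its end lies 8 mm above the wire's line, its rounded top 11 mm above it. Axes as hook_root; x points outward.
- shears: Steel shears with black handles, 240 mm long, lying between rack and stand; bystander.
- phone: Black phone, 148 x 72 x 8 mm, lying flat; bystander.
- weight: Round dark steel pattern weight with a knob, 72 mm across, 47 mm high; bystander. Origin: centre of the underside.
- cone: Cone of grey thread, 68 mm across, 143 mm high, standing; bystander. Origin: centre of the underside.
Things that resemble listed ones, but are neither listed nor needed, are in the scene too. What is shaped like the part that bears template_center but pink is not meant. There is more than one size of the part that bears tag_center; the job needs the larger.

How it is judged:
On the way, in this order (a step that is already met when the one before it is completed fails the run):
1. the template hangs by its hole on the empty hook, graduated face outward, let go (x of template_hole in the frame of hook_root between 0 and 0.13 m and y of template_hole in the frame of hook_root between -0.012 and 0.012 m and z of template_hole in the frame of hook_root between -0.015 and -0.004 m and x of hook_tip in the frame of template_hole above 0.003 m and angle between the x axis of template_hole and the x axis of hook_root, either way round below 0.5 rad and contact force between template and the fingers below 0.1 N), for 0.3 s.
2. the tag hangs by its hole in front of the template, barcode outward, let go (x of tag_hole in the frame of hook_root between 0 and 0.13 m and y of tag_hole in the frame of hook_root between -0.012 and 0.012 m and z of tag_hole in the frame of hook_root between -0.015 and -0.004 m and x of hook_tip in the frame of tag_hole above 0.003 m and angle between the x axis of tag_hole and the x axis of hook_root, either way round below 0.5 rad and contact force between tag and the fingers below 0.1 N and x of tag_hole in the frame of template_hole above 0.004 m), for 0.3 s.
At the end, for the whole second after the job is handed in: Template and tag hang freely by their holes on the empty hook, between rail and upturned tip, hole centres within 12 mm sideways of the wire and 4 to 15 mm below it, marked faces towards the tip within 0.5 rad, tag in front of template; released and slower than 50 mm/s (all of step 1 and all of step 2 and linear speed of each of template, tag below 0.05 m/s); the robot touches nothing.
It fails at once if the wooden L-square is moved by more than 30 mm (distance of square from where it was at the start of the episode above 0.03 m).
It fails at once if another thing on the table (shears, phone, weight, thread cone) is moved by more than 30 mm (distance of any of shears, phone, weight, cone from where it was at the start of the episode above 0.03 m).
It also fails if it takes over 67 s, if anything falls off the work surface, if the arm or the gripper's body presses on something with over 40 N, if the wrist force passes 120 N, or if a joint passes its speed limit or range.

ROBOT

A 6-joint arm with a two-finger parallel gripper is mounted at the origin on the work surface. World frame = base frame: x ahead of the robot, y to its left, z up, the work surface at z = 0. Lengths are in m, angles in rad, forces in N, time in s.
With the tool pointing down it reaches from about 0.35 to 0.95 m from the base axis. Payload 17.4 kg.
Tool frame: the origin (TCP) lies midway between the tips of the shut fingers; the grasp point (between the pads) lies 19 mm behind it (r.grip_depth is the z of the grasp point in the tool frame, in m); z points along the fingers, y is the line along which they close (so a half turn about z gives the same grasp; the last joint's range is limited). The gripper opens to 93 mm and grips with 3 to 60 N. Pads are 15 mm wide; open, the fingers measure 128 mm over their backs; the gripper's body (75 mm by 188 mm) begins 65 mm behind the grasp point.
Start: joints at [1.181, 0.116, 1.442, -0, 1.584, -0.038], TCP at [0.233, 0.634, 0.219] pointing down, gripper open.
Joint ranges: [-2.83, 2.83], [-0.83, 2.19], [0.07, 2.5], [-1.14, 4.28], [0.01, 3], [-2.97, 2.97]. Speed limits (rad/s): [1.89, 1.89, 2.22, 3.14, 3.14, 3.14].

INTERFACE

Orientations are given as [roll, pitch, yaw] about the fixed x, y, z axes, in that order (R = Rz(yaw) Ry(pitch) Rx(roll)).
In Python, from bench import status, optics, r gives the robot as it stands.
- The arm moves only by the tool drive_tool, never from a script. Its argument "commands" is a list that holds one entry, the list of rows, each a list of 4 numbers: the shift along the tool's x, y, z in m, then the turn about the tool's z in degrees. In form: [[[x, y, z, yaw], ...]]. A call has 1 to 12 rows; each row is the pose to reach, as a shift and turn from the pose commanded when the call began, along the tool's axes at that moment; what a row does not reach only later rows make up. A row lasts 1/12 s, in which the tool goes at most 41.7 mm and 7.16 degrees, less where a joint would pass 70% of its speed; a pose out of reach is approached as far as the arm can. A call with a gripper value outside its range is refused whole. "jaw" is the closure in counts, from 0 (fully open) to 255 (shut), set as the call begins (left out, the last holds). The fingers move at their own pace and stop on an object; "force" is the grip in N (left out, the last holds). Time passes only in rows, so rows that repeat a pose let the fingers close. It gives the time, the measured TCP pose, the force, the opening and the grip force at its end, in the units of the state.
- status.get_obs(): the state, without advancing time (a new reading comes with each control period).
- optics.get_image(name): name is "scene" or "top" or "wrist"; returns the picture (400x640x3 uint8, blue, green, red); there is no depth.
- optics.camera_model(name): a dict with "fx", "fy", "cx", "cy" (pixels), "rvec" (rotation vector, rad) and "tvec" (3), from world to camera coordinates, as OpenCV has them. Camera axes: x right, y down, z forward; pixel columns grow to the right and rows downward; lengths in m; the calibration is good to about 2 mm. The wrist camera is an equidistant fisheye: a pixel r from the principal point sees the ray r / f radians off the axis. A picture is of the moment at which its call begins: read the wrist's pose just before it. camera_model takes no time and is no camera call; for the wrist camera it gives the pose at the moment of the call.
- r.hand_in(): hands the job in; it is judged then, once.
The state is a dict: "time": time; "q": joint angles; "joint_velocities": joint speeds; "joint_efforts": joint torques, N m; "eef_pos": TCP position; "tcp_rot": TCP orientation; "wrist_force": force on the tool from outside, world axes, zero at the start; "moment": the same for the moment, N m; "gripper_width": opening from 0.0 (shut) to 1.0 (fully open); "gripper_force": force on a finger pad.
Only numpy, scipy, OpenCV 4.12 (cv2) and the standard library are available. Lean on these libraries where they do the work, as an engineer would, in place of code of your own. Each camera call takes 0.05 s, during which the arm holds its last target. There are 200 camera calls.

## Working session

There is one attempt and no reset: what is moved stays moved. The work goes in short steps, Python scripts to look and compute and a tool call to move; the robot and the scene stay as the last step left them, time stands still between calls to the robot, and variables do not carry over. Pictures are saved under pics/ and viewed, at most 10 in all, crops included, and the job is handed in when it is done.

Besides the shell and the picture viewer there is one more tool, called after "Request:" as name([rows], argument=value, ...), one row to a line, values as JSON. drive_tool: Moves the arm, as the interface text tells. Its arguments: {"type":"object","properties":{"commands":{"type":"array","items":{"type":"array","items":{"type":"array","items":{"type":"number"}}}},"jaw":{"type":"number"},"force":{"type":"number"}},"required":["commands"]}

```bash
mkdir -p pics; ls
python3 - <<'E'
from bench import status, optics, r
import cv2
for n in ["scene","top","wrist"]:
    im=optics.get_image(n); cv2.imwrite(f"pics/{n}0.png",im)
    m=optics.camera_model(n); print(n,m)
o=status.get_obs(); print(o, r.grip_depth)
E
```

```text
pics
scene {'fx': 371.7765265016381, 'fy': 371.7765265016381, 'cx': 316.03208200264, 'cy': 191.5962628646748, 'rvec': array([ 1.13683302,  2.1406491 , -1.14035571]), 'tvec': array([ 0.26739725, -0.10917181,  1.36155106])}
top {'fx': 481.41609192847443, 'fy': 481.41609192847443, 'cx': 316.69183163628924, 'cy': 200.82921293342574, 'rvec': array([ 2.18592929, -2.20711752,  0.10793903]), 'tvec': array([0.02190359, 0.52929582, 1.2303434 ])}
wrist {'fx': 309.70691628693146, 'fy': 309.70691628693146, 'cx': 315.5615240867329, 'cy': 199.72095960799558, 'rvec': array([-2.40435603, -1.67939372, -0.20589864]), 'tvec': array([-0.67549804, -0.02922877,  0.39035028])}
{'time': 0.15, 'q': array([ 1.18117612e+00,  1.16368385e-01,  1.44210158e+00, -1.05372568e-05,
        1.58399407e+00, -3.77842436e-02]), 'joint_velocities': array([-0.00108137, -0.00022319, -0.00191839, -0.00078911,  0.0001183 ,
        0.00016312]), 'joint_efforts': array([ 1.05574731e-03, -7.21756482e+01, -6.22951269e+01,  7.79316318e-02,
        2.24456663e-02, -4.58943236e-05]), 'eef_pos': array([0.23256356, 0.63350978, 0.21808612]), 'tcp_rot': array([-3.14072150e+00, -2.23876242e-05,  2.78975655e+00]), 'wrist_force': array([-0.38841709,  0.12676896,  0.68593575]), 'moment': array([-0.01885878,  0.0110258 ,  0.01267316]), 'gripper_force': 0.0, 'gripper_width': 0.9973159102995132} -0.0188
```

View pics/scene0.png

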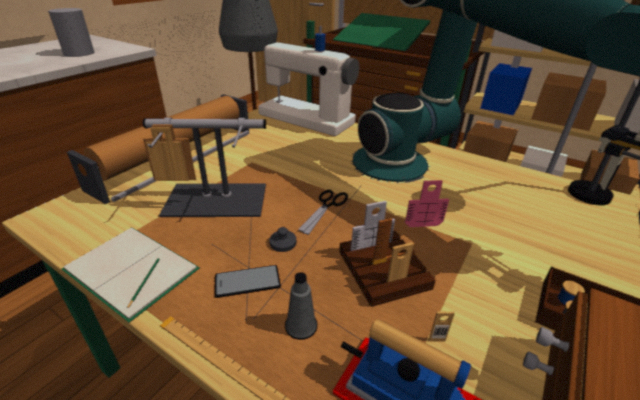

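View pics/top0.png

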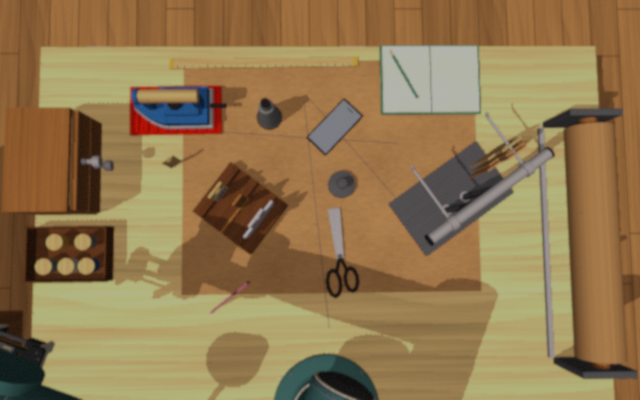

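View pics/wrist0.png

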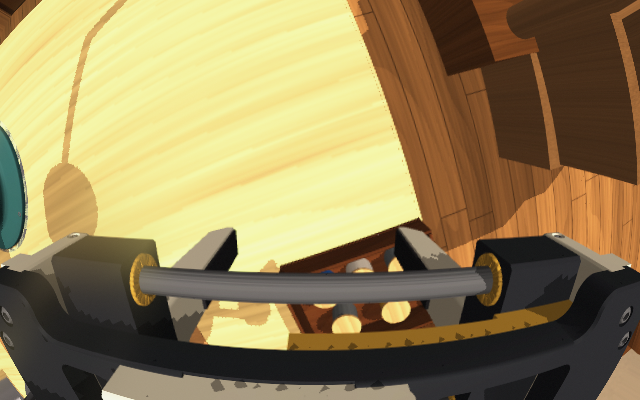

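Run:
```python
import cv2, numpy as np
s=cv2.imread("pics/scene0.png");t=cv2.imread("pics/top0.png")
def c(im,x,y,w,h,W,H): return cv2.resize(im[y:y+h,x:x+w],(W,H),interpolation=cv2.INTER_CUBIC)
a=np.hstack([c(s,335,165,120,90,400,300),c(t,185,155,120,90,400,300)])
b=np.hstack([c(s,130,105,160,120,400,300),c(t,385,90,180,135,400,300)])
cv2.imwrite("pics/crop1.png",np.vstack([a,b]))
for m,n in((0,"scene"),(0,"top")):
    from bench import optics
    m=optics.camera_model(n);R=cv2.Rodrigues(m["rvec"])[0];print(n,-R.T@m["tvec"],R[2])
```

```text
scene [1.14942411 0.43137633 0.65572839] [-0.69922332 -0.45508853 -0.55134489]
top [0.43891518 0.04911632 1.26464215] [ 0.07249177 -0.02586902 -0.99703347]
```

View pics/crop1.png

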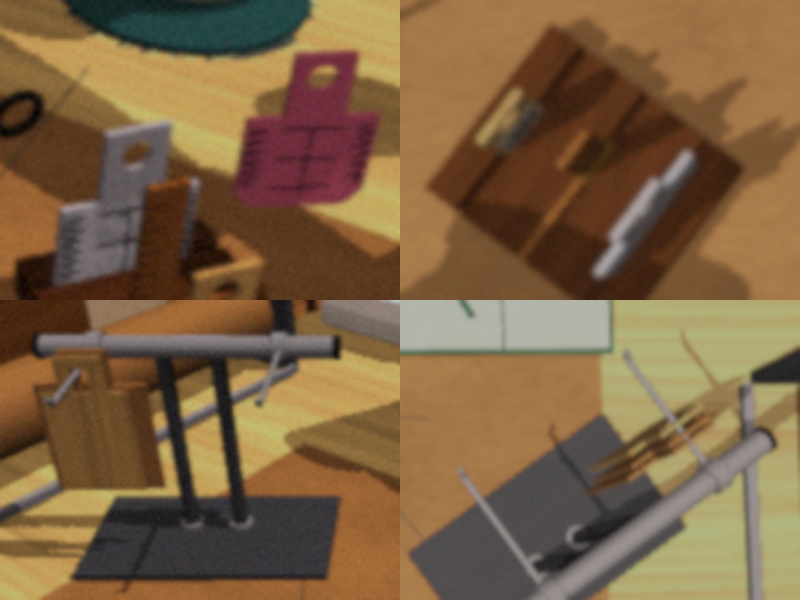

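```bash
cat > h.py <<'E'
import cv2, numpy as np
from bench import status, optics, r
def cam(n):
    m=optics.camera_model(n);R=cv2.Rodrigues(np.array(m["rvec"]))[0];return m,R,-R.T@m["tvec"]
def ray(n,u,v,c=None):
    m,R,C=c or cam(n);a=np.array([(u-m["cx"])/m["fx"],(v-m["cy"])/m["fy"]])
    if n=="wrist":
        t=np.linalg.norm(a);d=np.r_[a/t*np.sin(t),np.cos(t)]
    else: d=np.r_[a,1]
    return C,R.T@d
def atz(n,u,v,z,c=None):
    C,d=ray(n,u,v,c);return C+d*(z-C[2])/d[2]
def proj(n,P,c=None):
    m,R,C=c or cam(n);p=R@(np.array(P)-C)
    if n=="wrist":
        t=np.arctan2(np.hypot(p[0],p[1]),p[2]);k=p[:2]/np.hypot(p[0],p[1])*t
    else: k=p[:2]/p[2]
    return k*m["fx"]+[m["cx"],m["cy"]]
def tri(*obs):
    A=np.zeros((3,3));b=np.zeros(3)
    for C,d in obs:
        d=d/np.linalg.norm(d);M=np.eye(3)-np.outer(d,d);A+=M;b+=M@C
    return np.linalg.solve(A,b)
E
python3 - <<'E'
from h import *
np.set_printoptions(precision=4,suppress=True)
T=lambda x,y:(185+(x-400)/3.333,155+y/3.333)
for p in [(550,28),(742,170),(427,187)]: print("rack",atz("top",*T(*p),.032))
for p in [(480,145),(520,92)]: print("tag",atz("top",*T(*p),.13))
for p in [(618,240),(660,180)]: print("tmpl tab",atz("top",*T(*p),.16))
for p in [(597,275),(690,155)]: print("tmpl sh",atz("top",*T(*p),.1))
H=lambda x,y:(385+(x-400)/2.222,90+(y-300)/2.222)
tip=tri(ray("top",*H(460,472)),ray("scene",234.8,145.8));print("tip",tip)
root=tri(ray("top",*H(545,580)),ray("scene",243,125));print("root",root, "top@.245",atz("top",*H(545,580),.245))
print("hook2 tip",atz("top",*H(627,352),.254),"root",atz("top",*H(718,486),.245))
print("rail", atz("top",*H(768,438),.2575),atz("top",432,240,.2575))
m,R,C=cam("wrist");o=status.get_obs();print("wristcam",C,R[2],o["eef_pos"],o["tcp_rot"])
import scipy.spatial.transform as st
Rt=st.Rotation.from_euler("xyz",o["tcp_rot"]).as_matrix();print("cam in tool",Rt.T@(C-o["eef_pos"]),Rt.T@R[2],Rt.T@R[0],"tool axes",Rt)
E
```

```text
rack [0.627 0.239 0.032]
rack [0.5159 0.0918 0.032 ]
rack [0.505  0.3324 0.032 ]
tag [0.5291 0.2729 0.13  ]
tag [0.5665 0.245  0.13  ]
tmpl tab [0.4606 0.1726 0.16  ]
tmpl tab [0.5015 0.1437 0.16  ]
tmpl sh [0.4367 0.1944 0.1   ]
tmpl sh [0.5229 0.1271 0.1   ]
tip [ 0.5806 -0.1792  0.2499]
root [ 0.4741 -0.256   0.248 ] top@.245 [ 0.4781 -0.2621  0.245 ]
hook2 tip [ 0.6979 -0.3463  0.254 ] root [ 0.5677 -0.4341  0.245 ]
rail [ 0.6123 -0.4789  0.2575] [ 0.4276 -0.2182  0.2575]
wristcam [0.1703 0.6574 0.3851] [ 0.2278 -0.0845 -0.97  ] [0.2326 0.6335 0.2181] [-3.1407 -0.      2.7898]
cam in tool [ 0.0667  0.0009 -0.167 ] [-0.243 -0.     0.97 ] [0.0003 1.     0.0001] tool axes [[-0.9387  0.3446 -0.0003]
 [ 0.3446  0.9387 -0.0008]
 [ 0.     -0.0009 -1.    ]]
```

The silver plate at scene (372,235) is the template. The one at (427,205) is pink, so it isn't meant. The tag in the rack at (401,262) is the larger one, and its label faces away from the camera. The small loose tag at (441,326) isn't meant. The empty hook is the nearer one, with its tip at top (412,167).

Request:
drive_tool([
  [[-0.033, -0.03, 0, 1.4], [-0.066, -0.06, 0, 2.9], [-0.099, -0.09, 0, 4.3], [-0.132, -0.12, 0, 5.7], [-0.165, -0.15, 0, 7.1], [-0.198, -0.18, 0, 8.6], [-0.231, -0.21, 0, 10], [-0.264, -0.24, 0, 11.4], [-0.297, -0.27, 0, 12.8], [-0.33, -0.3, 0, 14.3], [-0.363, -0.33, 0, 15.7], [-0.39, -0.354, 0.0, 17]],
])

```text
time: 1.15
eef_pos: [0.4646, 0.1885, 0.2188]
tcp_rot: [3.141, 0.0, 2.492]
wrist_force: [1.0, 1.0, -0.5]
gripper_width: 0.995
gripper_force: 0.0
```

Request:
drive_tool([
  [[0, 0, 0, 0], [0, 0, 0, 0], [0, 0, 0, 0]],
])

```text
time: 1.4
eef_pos: [0.4642, 0.1905, 0.2185]
tcp_rot: [-3.141, -0.0, 2.492]
wrist_force: [-0.1, -0.3, -0.2]
gripper_width: 1.0
gripper_force: 0.0
```

Run:
```python
from h import *
np.set_printoptions(precision=4,suppress=True)
o=status.get_obs();print(o["time"],o["eef_pos"],o["tcp_rot"])
c=cam("wrist");im=optics.get_image("wrist");cv2.imwrite("pics/w1.png",im);np.save("w1.npy",np.array([c[0]["rvec"],c[0]["tvec"]]))
cv2.imwrite("pics/w1c.png",cv2.resize(im[60:300,160:480],(800,600),interpolation=cv2.INTER_CUBIC))
# predicted pts
u=np.array([np.cos(np.radians(-37.3)),np.sin(np.radians(-37.3)),0])
for P in [(.481,.158,.16),(.548,.259,.13)]:
    for s in (-.025,.025): print(proj("wrist",np.array(P)+s*u,c))
```

```text
1.4 [0.4642 0.1905 0.2185] [-3.1415 -0.0004  2.4924]
[293.9503 223.1843]
[295.2968 280.4218]
[432.0636 203.4344]
[426.1437 254.696 ]
```

View pics/w1c.png

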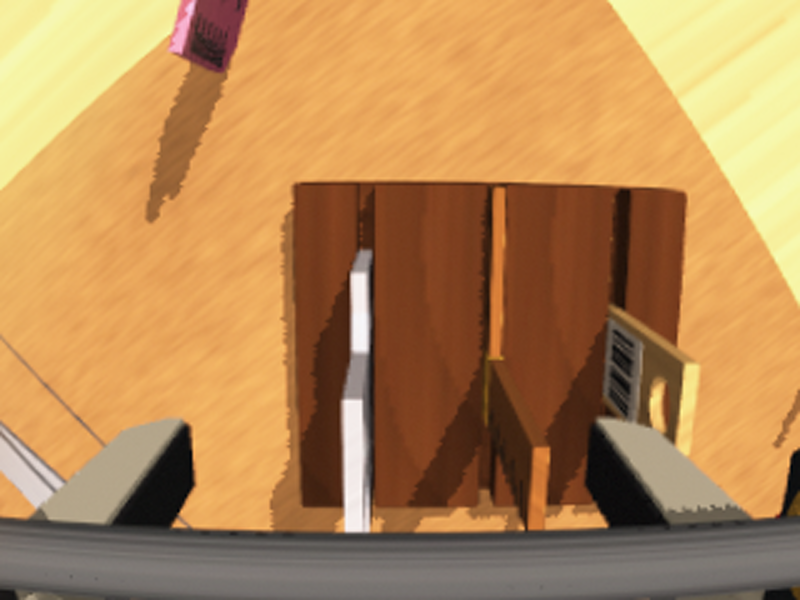

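The wrist view shows the template at left, about (356,400–530) in the crop. The L-square is in the middle. The tag is at right, its top edge starting at (690,363), with the label facing left, away from the template's graduated side.

Run:
```python
from h import *
np.set_printoptions(precision=4,suppress=True)
W=lambda x,y:(160+x/2.5,60+y/2.5)
c=cam("wrist");o=status.get_obs()
u=np.array([.797,-.605,0])
for n,p,z,d in [("tab",(356,400),.16,.025),("tabfar",(356,525),.16,0),("shoulder",(361,255),.1,.055),("shoulder2",(361,350),.1,.025),("tag",(690,363),.13,.023),("tag label corner low",(610,308),.13,0.023)]:
    P=atz("wrist",*W(*p),z,c);print(n,P,P+d*u)
yaw=o["tcp_rot"][2];print(np.degrees(yaw))
# rack corners at z .032
for p in [(298,184),(686,190),(303,506),(368,184),(368,500)]: print(atz("wrist",*W(*p),.032,c))
```

```text
tab [0.4628 0.1805 0.16  ] [0.4827 0.1654 0.16  ]
tabfar [0.4965 0.1542 0.16  ] [0.4965 0.1542 0.16  ]
shoulder [0.4331 0.2026 0.1   ] [0.4769 0.1693 0.1   ]
shoulder2 [0.4619 0.1805 0.1   ] [0.4818 0.1653 0.1   ]
tag [0.5316 0.2771 0.13  ] [0.5499 0.2632 0.13  ]
tag label corner low [0.4964 0.2634 0.13  ] [0.5148 0.2495 0.13  ]
142.8810665054104
[0.3948 0.1926 0.032 ]
[0.5046 0.339  0.032 ]
[0.5206 0.095  0.032 ]
[0.4143 0.2179 0.032 ]
[0.5375 0.1235 0.032 ]
```

Request:
drive_tool([
  [[-0.015, -0.0045, 0, 0], [-0.03, -0.009, 0, 0], [-0.03, -0.009, 0, 0], [-0.03, -0.009, 0, 0], [-0.03, -0.009, 0, 0]],
], jaw=145, force=30)

```text
time: 1.87
eef_pos: [0.4822, 0.1663, 0.2186]
tcp_rot: [-3.142, -0.0, 2.494]
wrist_force: [0.1, 0.5, 0.3]
gripper_width: 0.693
gripper_force: 0.0
```

Run:
```python
from h import *
np.set_printoptions(precision=4,suppress=True)
o=status.get_obs();print(o["time"],o["eef_pos"],o["tcp_rot"],o["gripper_width"])
c=cam("wrist");im=optics.get_image("wrist");cv2.imwrite("pics/w2.png",im)
a=cv2.resize(im[100:300,240:400],(480,600),interpolation=cv2.INTER_CUBIC)
cv2.imwrite("pics/w2c.png",a)
print(proj("wrist",(.4628,.1805,.16),c))
```

```text
1.8667 [0.4822 0.1663 0.2186] [-3.1415 -0.0004  2.4943] 0.6926435579881828
[313.8346 181.9884]
```

View pics/w2c.png

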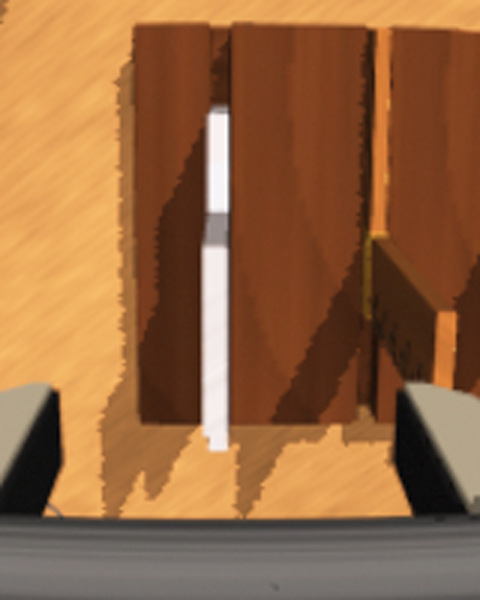

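Run:
```python
from h import *
np.set_printoptions(precision=4,suppress=True)
import scipy.spatial.transform as st
c=cam("wrist");o=status.get_obs();R=st.Rotation.from_euler("xyz",o["tcp_rot"]).as_matrix()
W=lambda x,y:(240+x/3,100+y/3)
for p,z in [((214.5,243),.16),((215.5,450),.16),((219,110),.1),((219,212),.1),((134,25),.032),((142,423),.032)]:
    P=atz("wrist",*W(*p),z,c);print(p,P,R.T@(P-o["eef_pos"]))
```

```text
(214.5, 243) [0.4612 0.1795 0.16  ] [ 0.0247 -0.0021  0.0586]
(215.5, 450) [0.5053 0.1463 0.16  ] [-0.0306 -0.0021  0.0586]
(219, 110) [0.4374 0.1983 0.1   ] [ 0.055  -0.0015  0.1186]
(219, 212) [0.4627 0.1792 0.1   ] [ 0.0233 -0.0015  0.1186]
(134, 25) [0.3939 0.1903 0.032 ] [ 0.0848 -0.0341  0.1866]
(142, 423) [0.5208 0.0948 0.032 ] [-0.074  -0.0338  0.1866]
```

Request:
drive_tool([
  [[-0.0015, -0.002, 0, 0], [-0.0015, -0.002, 0.012, 0], [-0.0015, -0.002, 0.024, 0], [-0.0015, -0.002, 0.036, 0], [-0.0015, -0.002, 0.046, 0], [-0.0015, -0.002, 0.056, 0], [-0.0015, -0.002, 0.064, 0], [-0.0015, -0.002, 0.0695, 0], [-0.0015, -0.002, 0.0695, 0]],
])

```text
time: 2.67
eef_pos: [0.4823, 0.1626, 0.1478]
tcp_rot: [-3.14, -0.001, 2.493]
wrist_force: [-0.3, -0.6, -0.1]
gripper_width: 0.43
gripper_force: 0.0
```

Request:
drive_tool([
  [[0, 0, 0, 0], [0, 0, 0, 0], [0, 0, 0, 0], [0, 0, 0, 0], [0, 0, 0, 0], [0, 0, 0, 0], [0, 0, 0, 0], [0, 0, 0, 0]],
], jaw=255, force=40)

```text
time: 3.33
eef_pos: [0.4828, 0.1628, 0.1494]
tcp_rot: [3.141, 0.0, 2.493]
wrist_force: [0.6, -0.5, 2.4]
gripper_width: 0.058
gripper_force: 40.0
```

Request:
drive_tool([
  [[0, 0, -0.008, 0], [0, 0, -0.02, 0], [0, 0, -0.035, 0], [0, 0, -0.05, 0], [0, 0, -0.065, 0], [0, 0, -0.08, 0], [0, 0, -0.092, 0], [0, 0, -0.102, 0], [0, 0, -0.11, 0], [0, 0, -0.113, 0]],
])

```text
time: 4.17
eef_pos: [0.4829, 0.1628, 0.2635]
tcp_rot: [3.141, 0.001, 2.493]
wrist_force: [-0.1, -0.1, -2.3]
gripper_width: 0.06
gripper_force: 40.0
```

Run:
```python
from h import *
np.set_printoptions(precision=4,suppress=True)
import scipy.spatial.transform as st
o=status.get_obs();print(o["time"],o["eef_pos"],np.degrees(o["tcp_rot"]),o["gripper_width"],o["gripper_force"],o["wrist_force"])
R=st.Rotation.from_euler("xyz",o["tcp_rot"]).as_matrix()
d=np.array([.662,-.207,.262])-o["eef_pos"];print("tool shift",R.T@d,"turn",np.degrees(o["tcp_rot"][2])-125.3)
```

```text
4.1667 [0.4829 0.1628 0.2635] [179.9541   0.0348 142.8439] 0.059912458833620966 39.99714327044785 [-0.0501 -0.1026 -2.3064]
tool shift [-0.3661 -0.1866  0.0015] turn 17.543909114089914
```

Request:
drive_tool([
  [[-0.015, -0.008, 0, 0.7], [-0.04, -0.02, 0, 2], [-0.073, -0.037, 0, 3.5], [-0.11, -0.056, 0, 5], [-0.147, -0.075, 0, 7], [-0.184, -0.094, 0, 9], [-0.221, -0.113, 0, 10.5], [-0.258, -0.131, 0, 12.5], [-0.295, -0.15, 0, 14], [-0.326, -0.166, 0, 15.5], [-0.35, -0.178, 0, 17], [-0.366, -0.187, 0, 17.5]],
])

```text
time: 5.17
eef_pos: [0.662, -0.21, 0.2606]
tcp_rot: [-3.14, -0.001, 2.185]
wrist_force: [-0.3, 1.6, -1.7]
gripper_width: 0.059
gripper_force: 40.0
```

Request:
drive_tool([
  [[0, 0, 0, 0], [0, 0, 0, 0], [0, 0, 0, 0]],
])

```text
time: 5.42
eef_pos: [0.6613, -0.2069, 0.2616]
tcp_rot: [-3.141, -0.001, 2.188]
wrist_force: [1.0, 0.3, -2.6]
gripper_width: 0.061
gripper_force: 40.0
```

Run:
```python
from h import *
np.set_printoptions(precision=4,suppress=True)
o=status.get_obs();print(o["time"],o["eef_pos"],np.degrees(o["tcp_rot"]),o["gripper_width"])
c=cam("wrist");im=optics.get_image("wrist");cv2.imwrite("pics/w3.png",im)
s=optics.get_image("scene");cv2.imwrite("pics/s3.png",s)
a=cv2.resize(im[40:300,60:460],(800,520),interpolation=cv2.INTER_CUBIC)
cv2.imwrite("pics/w3c.png",a)
print(proj("wrist",(.5806,-.1792,.256),c),proj("wrist",(.477,-.257,.245),c))
```

```text
5.4167 [ 0.6613 -0.2069  0.2616] [-179.9748   -0.0541  125.3586] 0.060625401736511264
[226.3946 122.1259] [ 73.5695 141.5119]
```

View pics/w3c.png

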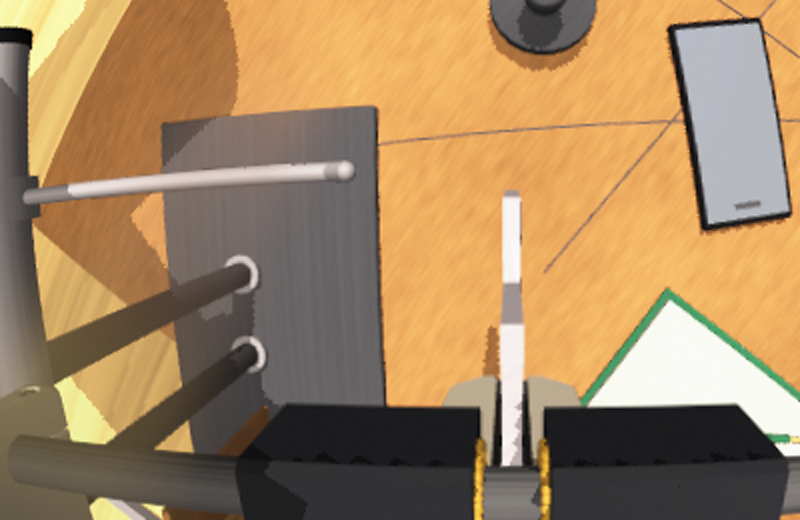

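The hook tip is at crop (343,168), its root is near (40,196), and the tab edge starts at (512,323).

Run:
```python
from h import *
np.set_printoptions(precision=4,suppress=True)
import scipy.spatial.transform as st
c=cam("wrist");o=status.get_obs();R=st.Rotation.from_euler("xyz",o["tcp_rot"]).as_matrix()
W=lambda x,y:(60+x/2,40+y/2)
tt=o["eef_pos"][2]+.0106
for n,p,z in [("tip",(344,169),.253),("w1",(280,173.5),.245),("w2",(190,181),.245),("w3",(100,189),.245),("root",(40,196),.245),("tab",(512,323),tt),("sh",(512,193),tt-.06)]:
    P=atz("wrist",*W(*p),z,c);print(n,P,R.T@(P-o["eef_pos"]))
```

```text
tip [ 0.5834 -0.1787  0.253 ] [ 0.0678 -0.0474  0.0092]
w1 [ 0.5647 -0.1923  0.245 ] [ 0.0675 -0.0705  0.0172]
w2 [ 0.5383 -0.2114  0.245 ] [ 0.0672 -0.1031  0.0172]
w3 [ 0.5068 -0.2334  0.245 ] [ 0.0676 -0.1415  0.0172]
root [ 0.4817 -0.251   0.245 ] [ 0.0677 -0.1722  0.0172]
tab [ 0.6465 -0.1838  0.2728] [ 0.0271  0.0011 -0.0106]
sh [ 0.6284 -0.1583  0.2128] [0.0583 0.0012 0.0494]
```

Request:
drive_tool([
  [[0.01, 0, 0, 0], [0.025, 0, 0.001, 0], [0.04, 0, 0.001, 0], [0.055, 0, 0.001, 0], [0.065, 0, 0.001, 0], [0.065, 0, 0.001, 0], [0.065, 0, 0.001, 0], [0.065, 0, 0.001, 0]],
])

```text
time: 6.18
eef_pos: [0.624, -0.1544, 0.2613]
tcp_rot: [3.141, 0.0, 2.188]
wrist_force: [-0.1, -0.5, -2.3]
gripper_width: 0.062
gripper_force: 40.0
```

Request:
drive_tool([
  [[0, -0.01, 0, 0], [0, -0.02, 0, 0], [0, -0.03, 0, 0], [0, -0.04, 0, 0], [0, -0.05, 0, 0], [0, -0.06, 0, 0], [0, -0.07, 0, 0], [0, -0.07, 0, 0], [0, -0.07, 0, 0]],
])

```text
time: 6.93
eef_pos: [0.5664, -0.1952, 0.2614]
tcp_rot: [3.141, 0.0, 2.187]
wrist_force: [0.2, 0.1, -1.7]
gripper_width: 0.057
gripper_force: 40.0
```

Run:
```python
from h import *
np.set_printoptions(precision=4,suppress=True)
o=status.get_obs();print(o["time"],o["eef_pos"],np.degrees(o["tcp_rot"]),o["gripper_width"],o["wrist_force"])
c=cam("wrist");im=optics.get_image("wrist");cv2.imwrite("pics/w4.png",im)
s=optics.get_image("scene");cv2.imwrite("pics/s4.png",s)
a=cv2.resize(im[40:300,160:420],(400,400),interpolation=cv2.INTER_CUBIC)
b=cv2.resize(s[60:190,190:320],(400,400),interpolation=cv2.INTER_CUBIC)
cv2.imwrite("pics/c4.png",np.hstack([a,b]))
```

```text
6.9333 [ 0.5664 -0.1952  0.2614] [179.9778   0.0241 125.2938] 0.056688037097856914 [ 0.2213  0.1253 -1.6634]
```

View pics/c4.png

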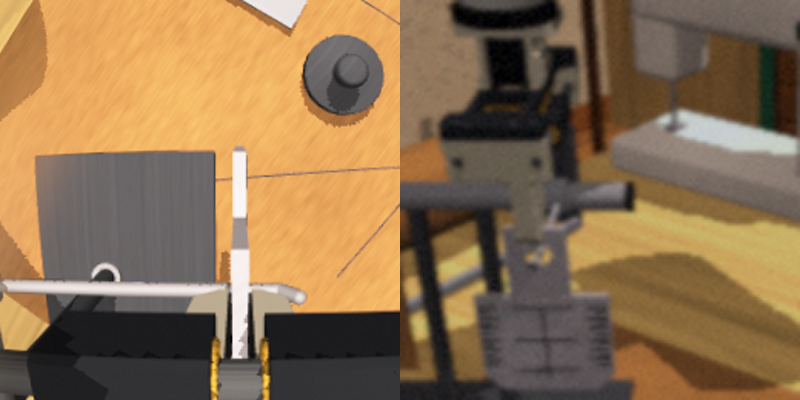

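Run:
```python
from h import *
np.set_printoptions(precision=1,suppress=True)
f=lambda P:(proj("scene",P)-[190,60])*400/130+[400,0]
hx=np.array([.816,.578,0]);tip=np.array([.5834,-.1787,.253]);root=tip-.135*hx-[0,0,.008]
o=status.get_obs();e=o["eef_pos"];x=np.array([-.578,.816,0])
for n,P in [("tip",tip),("bend",root+.128*hx),("root",root),("mid",root+.06*hx),("hole",e+.0025*x-[0,0,.0114]),("tabtop",e+[0,0,.0106]),("wire at plate",root+hx*((e-root)@hx))]: print(n,f(P))
```

```text
tip [531.5 261.1]
bend [534.  266.3]
root [556.4 201.1]
mid [546.5 229.9]
hole [535.1 252.1]
tabtop [528.9 226.8]
wire at plate [537.  257.5]
```

The wire is through the hole: the tip shows in the hole at crop (540,258), and there was no contact force. I'll slide it in and lower it.

Request:
drive_tool([
  [[0, -0.01, 0, 0], [0, -0.022, 0, 0], [0, -0.034, 0, 0], [0, -0.046, 0, 0], [0, -0.058, 0, 0], [0, -0.066, 0, 0], [0, -0.07, 0, 0], [0, -0.07, 0, 0], [0, -0.07, 0.004, 0], [0, -0.07, 0.008, 0], [0, -0.07, 0.011, 0], [0, -0.07, 0.011, 0]],
])

```text
time: 8.03
eef_pos: [0.5097, -0.235, 0.2489]
tcp_rot: [-3.141, -0.001, 2.188]
wrist_force: [-0.3, 0.7, -2.4]
gripper_width: 0.057
gripper_force: 40.0
```

Request:
drive_tool([
  [[0, 0, 0.0005, 0], [0, 0, 0.0005, 0], [0, 0, 0.0005, 0], [0, 0, 0.0005, 0], [0, 0, 0.0005, 0], [0, 0, 0.0005, 0]],
], jaw=190)

```text
time: 8.53
eef_pos: [0.5097, -0.2353, 0.2498]
tcp_rot: [3.141, 0.0, 2.188]
wrist_force: [-0.1, -0.9, 0.2]
gripper_width: 0.254
gripper_force: 0.0
```

Request:
drive_tool([
  [[0, 0, -0.005, 0], [0, 0, -0.015, 0], [0, 0, -0.03, 0], [0, 0, -0.045, 0], [0, 0, -0.06, 0], [0, 0, -0.07, 0], [0, 0, -0.07, 0]],
])

```text
time: 9.12
eef_pos: [0.5101, -0.2355, 0.323]
tcp_rot: [3.14, 0.003, 2.188]
wrist_force: [0.5, -0.7, 0.4]
gripper_width: 0.255
gripper_force: 0.0
```

Run:
```python
from h import *
np.set_printoptions(precision=4,suppress=True)
import scipy.spatial.transform as st
o=status.get_obs();print(o["time"],o["eef_pos"],np.degrees(o["tcp_rot"]),o["gripper_width"],o["wrist_force"])
c=cam("wrist");im=optics.get_image("wrist");cv2.imwrite("pics/w5.png",im)
s=optics.get_image("scene");cv2.imwrite("pics/s5.png",s)
a=cv2.resize(im[40:300,160:420],(400,400),interpolation=cv2.INTER_CUBIC)
b=cv2.resize(s[80:210,180:310],(400,400),interpolation=cv2.INTER_CUBIC)
cv2.imwrite("pics/c5.png",np.hstack([a,b]))
R=st.Rotation.from_euler("xyz",o["tcp_rot"]).as_matrix()
d=np.array([.5499,.2632,.215])-o["eef_pos"];print("to tag",R.T@d)
```

```text
9.1167 [ 0.5101 -0.2355  0.323 ] [179.9004   0.1908 125.3448] 0.25528953100967733 [ 0.5496 -0.6917  0.4255]
to tag [0.3842 0.3208 0.1073]
```

View pics/c5.png

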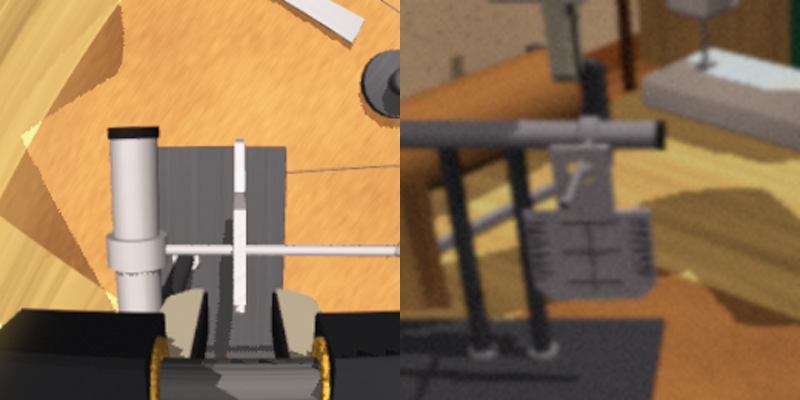

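Request:
drive_tool([
  [[0.015, 0.012, 0, -1], [0.04, 0.034, 0, -2], [0.072, 0.06, 0, -4], [0.104, 0.087, 0, -5], [0.136, 0.114, 0, -7], [0.168, 0.14, 0.005, -8], [0.2, 0.167, 0.02, -10], [0.232, 0.194, 0.035, -11], [0.264, 0.22, 0.05, -13], [0.296, 0.247, 0.065, -14], [0.328, 0.274, 0.08, -16], [0.355, 0.297, 0.095, -17.5]],
], jaw=145)

```text
time: 10.22
eef_pos: [0.5451, 0.2184, 0.2272]
tcp_rot: [-3.141, -0.0, 2.495]
wrist_force: [0.2, -0.5, 0.5]
gripper_width: 0.43
gripper_force: 0.0
```

Request:
drive_tool([
  [[0, 0, 0, 0], [0, 0, 0, 0], [0, 0, 0, 0], [0, 0, 0, 0]],
])

```text
time: 10.55
eef_pos: [0.5458, 0.2154, 0.2289]
tcp_rot: [3.141, 0.0, 2.492]
wrist_force: [-0.2, 0.1, 0.7]
gripper_width: 0.43
gripper_force: 0.0
```

Run:
```python
from h import *
np.set_printoptions(precision=4,suppress=True,linewidth=200)
import scipy.spatial.transform as st
o=status.get_obs();e=o["eef_pos"];print(o["time"],e,np.degrees(o["tcp_rot"]),o["gripper_width"])
c=cam("wrist");im=optics.get_image("wrist");cv2.imwrite("pics/w6.png",im)
R=st.Rotation.from_euler("xyz",o["tcp_rot"]).as_matrix()
T=np.array([.5499,.2632,.13]);d=R.T@(T-e);print("pred shift",d)
p=[proj("wrist",T+R@[s,0,0],c) for s in (.023,0,-.023)];print(p)
x0=int(p[1][0]);
for y in range(int(p[0][1])-24,int(p[2][1])+12,4): print(y,[int(v) for v in im[y,x0-14:x0+16:2,1]])
```

```text
10.55 [0.5458 0.2154 0.2289] [179.9875   0.0222 142.7768] 0.4302644932474449
pred shift [0.0257 0.0405 0.0989]
[array([361.4783, 145.308 ]), array([360.8691, 171.5477]), array([360.0707, 197.1203])]
121 [34, 38, 34, 21, 56, 61, 61, 58, 58, 58, 63, 67, 65, 61, 60]
125 [34, 37, 34, 18, 57, 62, 61, 57, 57, 60, 62, 66, 65, 62, 61]
129 [42, 37, 34, 22, 60, 61, 61, 59, 56, 61, 63, 63, 66, 62, 60]
133 [44, 37, 33, 26, 60, 62, 61, 57, 57, 60, 63, 65, 62, 61, 59]
137 [43, 37, 35, 28, 59, 62, 59, 57, 55, 61, 62, 65, 63, 62, 61]
141 [61, 80, 130, 132, 104, 62, 60, 57, 58, 61, 62, 66, 64, 61, 61]
145 [75, 94, 81, 74, 76, 105, 145, 151, 138, 92, 61, 65, 62, 61, 60]
149 [55, 37, 86, 107, 72, 73, 192, 229, 227, 190, 62, 63, 62, 61, 59]
153 [43, 65, 111, 89, 72, 71, 179, 226, 229, 191, 63, 63, 62, 63, 60]
157 [41, 40, 106, 91, 97, 76, 197, 231, 229, 192, 63, 63, 63, 61, 60]
161 [69, 39, 116, 78, 137, 89, 204, 229, 231, 196, 63, 63, 62, 59, 60]
165 [40, 28, 122, 95, 215, 137, 214, 230, 226, 189, 64, 63, 63, 60, 62]
169 [61, 48, 123, 129, 231, 151, 198, 211, 208, 150, 62, 64, 63, 60, 61]
173 [41, 55, 121, 110, 201, 116, 210, 216, 217, 155, 63, 64, 63, 59, 60]
177 [74, 8, 123, 86, 191, 97, 212, 205, 202, 120, 63, 66, 62, 60, 59]
181 [41, 66, 103, 67, 66, 86, 206, 213, 221, 132, 66, 63, 62, 60, 58]
185 [39, 36, 60, 68, 67, 90, 226, 226, 223, 95, 66, 64, 61, 60, 72]
189 [34, 34, 23, 64, 67, 118, 218, 216, 217, 95, 66, 63, 63, 59, 73]
193 [35, 34, 20, 54, 64, 118, 215, 218, 223, 64, 66, 64, 62, 60, 86]
197 [34, 36, 19, 57, 60, 131, 202, 211, 212, 63, 66, 64, 62, 60, 105]
201 [37, 38, 20, 58, 61, 60, 60, 60, 60, 63, 67, 63, 62, 59, 100]
205 [39, 40, 20, 53, 58, 60, 59, 61, 61, 63, 67, 64, 62, 59, 131]
```

Request:
drive_tool([
  [[0.012, 0.02, 0, 0], [0.024, 0.0405, 0, 0], [0.024, 0.0405, 0.01, 0], [0.024, 0.0405, 0.03, 0], [0.024, 0.0405, 0.05, 0], [0.024, 0.0405, 0.065, 0], [0.024, 0.0405, 0.08, 0], [0.024, 0.0405, 0.092, 0], [0.024, 0.0405, 0.102, 0], [0.024, 0.0405, 0.11, 0], [0.024, 0.0405, 0.11, 0], [0.024, 0.0405, 0.11, 0]],
])

```text
time: 11.6
eef_pos: [0.5511, 0.2631, 0.1187]
tcp_rot: [-3.142, -0.0, 2.493]
wrist_force: [-0.6, 0.6, 0.1]
gripper_width: 0.43
gripper_force: 0.0
```

Request:
drive_tool([
  [[0, 0, 0, 0], [0, 0, 0, 0], [0, 0, 0, 0], [0, 0, 0, 0], [0, 0, 0, 0], [0, 0, 0, 0], [0, 0, 0, 0], [0, 0, 0, 0]],
], jaw=255, force=30)

```text
time: 12.27
eef_pos: [0.5511, 0.2631, 0.1188]
tcp_rot: [3.142, 0.0, 2.493]
wrist_force: [0.7, -0.1, 2.0]
gripper_width: 0.059
gripper_force: 30.0
```

Request:
drive_tool([
  [[0, 0, -0.008, 0], [0, 0, -0.02, 0], [0, 0, -0.04, 0], [0, 0, -0.06, 0], [0, 0, -0.08, 0], [0, 0, -0.1, 0], [0, 0, -0.12, 0], [0, 0, -0.133, 0], [0, 0, -0.141, 0], [0, 0, -0.141, 0]],
])

```text
time: 13.1
eef_pos: [0.5514, 0.2633, 0.2617]
tcp_rot: [3.139, 0.001, 2.493]
wrist_force: [-0.5, 0.3, -0.2]
gripper_width: 0.063
gripper_force: 30.0
```

Request:
drive_tool([
  [[-0.012, -0.013, 0, 3], [-0.032, -0.035, 0, 9], [-0.054, -0.06, 0, 16], [-0.077, -0.085, 0, 23], [-0.1, -0.111, 0, 30], [-0.124, -0.137, 0, 37], [-0.148, -0.163, 0, 44], [-0.172, -0.19, 0, 51], [-0.194, -0.215, 0, 58], [-0.216, -0.239, 0, 65], [-0.232, -0.257, 0, 72], [-0.241, -0.267, 0, 79]],
])

```text
time: 14.1
eef_pos: [0.5815, -0.0979, 0.2582]
tcp_rot: [-3.14, 0.001, 1.106]
wrist_force: [-0.4, 0.2, -1.0]
gripper_width: 0.059
gripper_force: 30.0
```

Request:
drive_tool([
  [[0, 0, 0, 7], [0, 0, 0, 14], [0, 0, 0, 21], [0, 0, 0, 28], [0, 0, 0, 35], [0, 0, 0, 42], [0, 0, 0, 49], [0, 0, 0, 56], [0, 0, 0, 63], [0, 0, 0, 70], [0, 0, 0, 77], [0, 0, 0, 84]],
])

```text
time: 15.1
eef_pos: [0.5816, -0.0951, 0.2582]
tcp_rot: [3.141, 0.002, -0.358]
wrist_force: [0.4, 0.3, 0.5]
gripper_width: 0.06
gripper_force: 30.0
```

Request:
drive_tool([
  [[0, 0, 0, 7], [0, 0, 0, 14], [0, 0, 0, 21], [0, 0, 0, 28], [0, 0, 0, 33], [0, 0, 0, 34.5], [0, 0, 0, 34.5], [0, 0, 0, 34.5], [0, 0, 0, 34.5]],
])

```text
time: 15.85
eef_pos: [0.5817, -0.0952, 0.259]
tcp_rot: [3.141, 0.001, -0.953]
wrist_force: [-0.2, -0.7, -1.0]
gripper_width: 0.06
gripper_force: 30.0
```

Run:
```python
from h import *
np.set_printoptions(precision=4,suppress=True,linewidth=200)
import scipy.spatial.transform as st
o=status.get_obs();e=o["eef_pos"];print(o["time"],e,np.degrees(o["tcp_rot"]),o["gripper_width"],o["gripper_force"])
c=cam("wrist");im=optics.get_image("wrist");cv2.imwrite("pics/w7.png",im);np.save("e7.npy",np.r_[e,o["tcp_rot"]])
hx=np.array([.816,.578,0]);tip=np.array([.5834,-.1787,.253]);
for n,P in [("tip",tip),("w",tip-.04*hx-[0,0,.008]),("w2",tip-.07*hx-[0,0,.008]),("tag",e+st.Rotation.from_euler("xyz",o["tcp_rot"]).apply([.023,0,-.0112]))]: print(n,proj("wrist",P,c))
cv2.imwrite("pics/w7c.png",cv2.resize(im[40:300,200:520],(800,650))[:600])
```

```text
15.85 [ 0.5817 -0.0952  0.259 ] [179.9688   0.0344 -54.5785] 0.060151384731276646 29.999857735747355
tip [400.0693 121.4617]
w [456.969  125.3811]
w2 [496.0821 129.0684]
tag [317.1122 208.2697]
```

View pics/w7c.png

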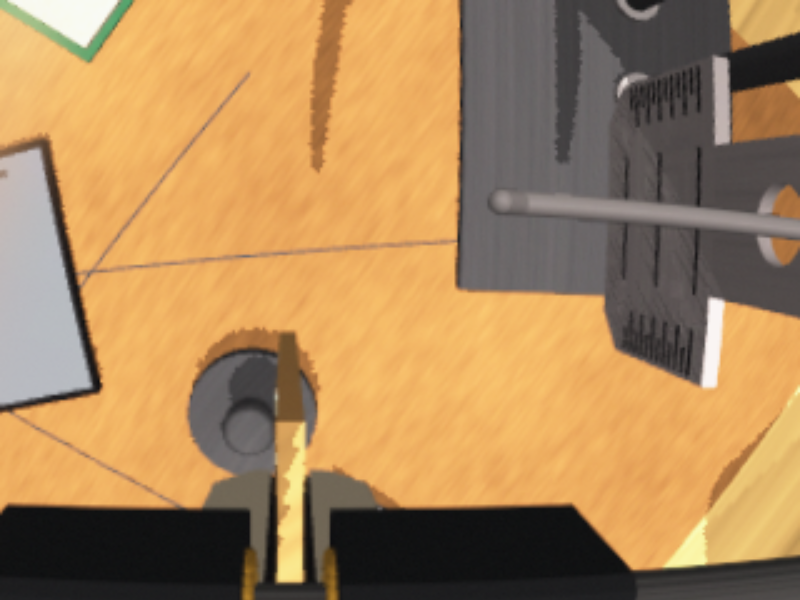

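The tip is at crop (500,201) and the tag's edge starts at (291,421). The template hangs well.

Run:
```python
from h import *
np.set_printoptions(precision=4,suppress=True)
import scipy.spatial.transform as st
c=cam("wrist");o=status.get_obs();R=st.Rotation.from_euler("xyz",o["tcp_rot"]).as_matrix();e=o["eef_pos"];print(e)
W=lambda x,y:(200+x/2.5,40+y/2.5)
for n,p,z in [("tip",(499,201),.253),("w1",(580,206),.245),("w2",(700,215),.245),("w3",(790,223),.245),("tab",(291,421),e[2]+.0112),("tabL",(276,421),e[2]+.0112),("tmpl sh",(722,300),.236-.028),("tmpl sh2",(722,58),.236-.028)]:
    P=atz("wrist",*W(*p),z,c);print(n,P,R.T@(P-e))
```

```text
[ 0.5817 -0.0952  0.2592]
tip [ 0.584  -0.1791  0.253 ] [0.0696 0.0468 0.0061]
w1 [ 0.5652 -0.1924  0.245 ] [0.0697 0.0698 0.0142]
w2 [ 0.5373 -0.2125  0.245 ] [0.0699 0.1042 0.0142]
w3 [ 0.5131 -0.2303  0.245 ] [0.0703 0.1342 0.0142]
tab [ 0.5954 -0.1137  0.2704] [ 0.023  -0.0004 -0.0112]
tabL [ 0.5979 -0.1119  0.2704] [ 0.0229 -0.0035 -0.0112]
tmpl sh [ 0.4966 -0.2101  0.208 ] [0.0444 0.1359 0.0512]
tmpl sh2 [ 0.5431 -0.2715  0.208 ] [0.1213 0.1336 0.0512]
```

Request:
drive_tool([
  [[0.01, 0, -0.001, 0], [0.025, 0, -0.001, 0], [0.04, 0, -0.001, 0], [0.055, 0, -0.001, 0], [0.066, 0, -0.001, 0], [0.0697, 0, -0.001, 0], [0.0697, 0, -0.001, 0], [0.0697, 0, -0.001, 0]],
])

```text
time: 16.57
eef_pos: [0.6222, -0.1522, 0.2604]
tcp_rot: [3.141, 0.0, -0.954]
wrist_force: [0.3, 0.1, -0.3]
gripper_width: 0.059
gripper_force: 30.0
```

Request:
drive_tool([
  [[0, 0.01, 0, 0], [0, 0.02, 0, 0], [0, 0.03, 0, 0], [0, 0.04, 0, 0], [0, 0.05, 0, 0], [0, 0.06, 0, 0], [0, 0.06, 0, 0], [0, 0.06, 0, 0]],
])

```text
time: 17.23
eef_pos: [0.5728, -0.1872, 0.2609]
tcp_rot: [-3.141, -0.0, -0.955]
wrist_force: [0.2, -0.7, -0.3]
gripper_width: 0.059
gripper_force: 30.0
```

Run:
```python
from h import *
np.set_printoptions(precision=4,suppress=True)
o=status.get_obs();e=o["eef_pos"];print(o["time"],e,o["wrist_force"])
x=np.array([.579,-.815,0]);hx=np.array([.816,.578,0]);tip=np.array([.584,-.1791,.253])
print("lateral err",(tip-e)@x,"past tip",(tip-e)@hx)
s=optics.get_image("scene");h=e-[0,0,.0108];u=proj("scene",h);print(u,proj("scene",tip))
X,Y=np.round(u).astype(int)
g=cv2.cvtColor(s,cv2.COLOR_BGR2HSV)
for y in range(Y-8,Y+9): print(y,[f"{g[y,i,1]:3d}" for i in range(X-9,X+10)])
```

```text
17.2333 [ 0.5728 -0.1872  0.2609] [ 0.2024 -0.6532 -0.3287]
lateral err -0.00010554187704696696 past tip 0.013803475164524613
[233.4078 143.4542] [232.4385 144.9093]
135 ['157', '151', '146', '129', ' 81', ' 68', ' 46', ' 57', ' 62', ' 54', ' 55', ' 64', '106', '127', '127', '118', '118', '117', ' 95']
136 ['161', '152', '156', '131', ' 90', ' 63', ' 54', ' 58', ' 51', ' 61', ' 52', ' 69', ' 96', '134', '149', '151', '153', '146', '113']
137 ['155', '161', '146', '124', ' 92', ' 63', ' 61', ' 54', ' 51', ' 58', ' 55', ' 60', ' 87', '132', '146', '158', '160', '150', '129']
138 ['156', '163', '159', '136', ' 81', ' 62', ' 59', ' 63', ' 52', ' 53', ' 56', ' 64', ' 87', '120', '145', '158', '151', '152', '118']
139 ['153', '159', '148', '140', '108', ' 62', ' 45', ' 56', ' 57', ' 54', ' 47', ' 65', ' 89', '123', '147', '157', '169', '156', '115']
140 ['150', '157', '157', '148', '132', ' 89', ' 49', ' 52', ' 50', ' 52', ' 39', ' 47', ' 78', '129', '153', '154', '152', '160', '124']
141 ['144', '144', '151', '167', '137', ' 78', ' 32', ' 21', ' 25', ' 14', ' 13', ' 26', ' 46', ' 97', '14
[... 711 characters left out ...]
5', '145']
147 ['124', '145', '156', '162', '151', '153', '149', '128', '110', ' 84', ' 83', ' 84', ' 91', '129', '151', '156', '163', '151', '141']
148 [' 89', '131', '158', '161', '153', '150', '160', '152', '153', '142', '139', '141', '144', '150', '159', '150', '164', '156', '148']
149 [' 63', '119', '150', '163', '157', '159', '157', '158', '157', '147', '155', '158', '165', '153', '158', '160', '161', '157', '156']
150 [' 57', '114', '145', '159', '161', '163', '149', '157', '153', '156', '165', '168', '147', '154', '162', '157', '164', '158', '154']
151 [' 59', '116', '142', '162', '151', '163', '159', '164', '161', '154', '163', '163', '160', '165', '155', '150', '163', '151', '149']
```

Request:
drive_tool([
  [[0, 0.01, 0, 0], [0, 0.02, 0, 0], [0, 0.03, 0, 0], [0, 0.034, 0, 0], [0, 0.034, 0, 0], [0, 0.034, 0.004, 0], [0, 0.034, 0.008, 0], [0, 0.034, 0.0115, 0], [0, 0.034, 0.0115, 0], [0, 0.034, 0.0115, 0]],
])

```text
time: 18.12
eef_pos: [0.5456, -0.2063, 0.2487]
tcp_rot: [3.141, 0.0, -0.954]
wrist_force: [-0.7, 0.2, -0.0]
gripper_width: 0.058
gripper_force: 30.0
```

Request:
drive_tool([
  [[0, 0, 0, 0], [0, 0, 0, 0], [0, 0, 0, 0], [0, 0, 0, 0], [0, 0, 0, 0], [0, 0, 0, 0]],
], jaw=198)

```text
time: 18.62
eef_pos: [0.5455, -0.2064, 0.2492]
tcp_rot: [-3.141, -0.0, -0.954]
wrist_force: [-0.5, -0.1, 0.5]
gripper_width: 0.222
gripper_force: 0.0
```

Request:
drive_tool([
  [[0, 0, -0.004, 0], [0, 0, -0.012, 0], [0, 0, -0.025, 0], [0, 0, -0.04, 0], [0, 0, -0.06, 0], [0, 0, -0.08, 0], [0, 0, -0.1, 0], [0, 0, -0.1, 0], [0, 0, -0.1, 0], [0, 0, -0.1, 0]],
])

```text
time: 19.45
eef_pos: [0.5455, -0.2065, 0.3493]
tcp_rot: [-3.142, -0.0, -0.954]
wrist_force: [1.1, 0.4, -1.0]
gripper_width: 0.222
gripper_force: 0.0
```

Run:
```python
from h import *
np.set_printoptions(precision=4,suppress=True)
o=status.get_obs();print(o["time"],o["eef_pos"],o["wrist_force"],o["gripper_width"])
s0=optics.get_image("scene");s=optics.get_image("scene");cv2.imwrite("pics/s8.png",s)
print("motion",np.abs(s[130:230,200:290].astype(int)-s0[130:230,200:290]).mean())
hx=np.array([.816,.578,0]);tip=np.array([.584,-.1791,.253]);root=tip-.135*hx-[0,0,.008];ry=np.array([-.578,.816,0])
h=root+.088*hx-[0,0,.009]
for n,d in [("hole",(0,0)),("top",(0,.022)),("bot",(0,-.098)),("L",(.023,-.05)),("R",(-.023,-.05))]: print(n,proj("scene",h+d[0]*ry+[0,0,d[1]]))
g=cv2.cvtColor(s,cv2.COLOR_BGR2HSV)
for y in range(138,192,3): print(y,[f"{g[y,i,1]:3d}" for i in range(218,262,2)])
```

```text
19.45 [ 0.5455 -0.2065  0.3493] [ 1.0699  0.3658 -0.9886] 0.22171101264684456
motion 2.30262962962963
hole [236.0916 142.6863]
top [235.1786 134.7264]
bot [239.8892 175.7932]
L [246.9337 160.0249]
R [229.2165 160.0507]
138 ['  9', ' 83', '134', '136', '145', '153', '159', '163', '151', '121', '154', '158', '160', '135', ' 36', ' 78', '144', '140', '143', '141', '144', '142']
141 [' 29', ' 43', '114', ' 77', ' 67', '146', '156', ' 91', ' 21', ' 11', ' 23', '104', '157', '146', ' 41', ' 56', '129', '134', '141', '140', '139', '139']
144 ['  0', '  9', ' 29', ' 17', ' 58', '147', '154', ' 41', ' 12', ' 22', ' 20', ' 58', '150', '144', ' 58', ' 50', '126', '140', '136', '139', '142', '142']
147 ['  8', ' 10', ' 63', '111', '117', '135', '159', '141', '114', '133', '129', '154', '150', '151', ' 94', ' 32', ' 78', ' 72', ' 77', ' 76', ' 76', ' 94']
150 [' 55', ' 14', ' 21', ' 12', ' 21', ' 97', '163', '157', '156', '158', '156', '155', '157', '165', '101', ' 24', ' 20', ' 17', ' 20', ' 23', ' 21', ' 32']
153 ['107', ' 34', ' 30', ' 18', ' 23', ' 66', ' 97', ' 73', ' 66', ' 72', ' 71', ' 66
[... 1280 characters left out ...]
, '125', '123', '131', '126', '125', '128', '124', '146', '166']
180 ['143', '151', ' 87', ' 25', ' 56', '168', '175', '171', '177', '174', '171', '169', '165', '176', '167', '170', '172', '173', '169', '169', '172', '167']
183 [' 89', ' 90', ' 67', ' 15', ' 13', '114', '114', '120', '114', '117', '117', '106', '119', '118', '112', '121', '113', '116', '118', '116', '108', '119']
186 ['  4', ' 17', ' 19', ' 23', '  7', ' 23', ' 29', ' 18', '  9', ' 18', '  9', ' 18', '  9', ' 22', ' 25', ' 13', ' 17', ' 13', ' 17', '  4', '  9', ' 17']
189 ['  5', '  9', ' 20', ' 27', ' 29', ' 12', ' 10', ' 13', ' 13', ' 22', ' 13', ' 28', ' 23', ' 18', ' 18', '  9', '  9', '  4', ' 13', ' 24', ' 22', ' 17']
```

The tag hangs where predicted, with its label towards the camera. I'll let it settle, then hand in.

Request:
drive_tool([
  [[0, 0, 0, 0], [0, 0, 0, 0], [0, 0, 0, 0], [0, 0, 0, 0], [0, 0, 0, 0], [0, 0, 0, 0], [0, 0, 0, 0], [0, 0, 0, 0], [0, 0, 0, 0], [0, 0, 0, 0], [0, 0, 0, 0], [0, 0, 0, 0]],
])

```text
time: 20.55
eef_pos: [0.5455, -0.2065, 0.3491]
tcp_rot: [-3.142, 0.0, -0.954]
wrist_force: [0.2, -0.2, 0.1]
gripper_width: 0.221
gripper_force: 0.0
```

Request:
drive_tool([
  [[0, 0, 0, 0], [0, 0, 0, 0], [0, 0, 0, 0], [0, 0, 0, 0], [0, 0, 0, 0], [0, 0, 0, 0], [0, 0, 0, 0], [0, 0, 0, 0], [0, 0, 0, 0], [0, 0, 0, 0], [0, 0, 0, 0], [0, 0, 0, 0]],
])

```text
time: 21.55
eef_pos: [0.5455, -0.2065, 0.3491]
tcp_rot: [3.142, 0.0, -0.954]
wrist_force: [0.0, -0.2, 0.3]
gripper_width: 0.223
gripper_force: 0.0
```

Run:
```python
from h import *
f=lambda:optics.get_image("scene").astype(int)
a=f();[f() for _ in range(4)];b=f();p=cv2.imread("pics/s8.png").astype(int)
d=lambda a,b,s:np.abs(a[s]-b[s]).mean()
R=np.s_[130:185,215:262];B=np.s_[300:390,60:150]
print(d(a,b,R),d(p,b,R),"noise ref",d(a,b,B))
print(r.hand_in())
```

```text
2.307801418439716 2.3328175370728563 noise ref 2.714074074074074
the job is handed in; nothing more can be done
None
```

The metal template and the larger wooden tag both hang on the empty hook with their marked faces outward, the tag in front; I handed the job in at about 22 s (no verdict was returned), after scene images showed both hanging still.

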